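Shut the tilt-out bin and slide its stop into the detent

TASK

Push the tilted-out blue bin fully shut into its frame with the fingertips. Then push the grey sliding stop along the rail until its spring plunger drops into the notch in front of the middle of the bin, so that the bin is locked. Just push: do not pull the black plunger knob up, and leave the things lying around where they are.

Things in the scene. Friction and masses are not known exactly. Their poses are not given: they have to be found in the camera images.
- frame: White frame fixed to the shelf, 115 mm deep (x), 170 wide (y), 120 high, open in front (-x); origin: centre of its base. On its top front edge lies the aluminium rail, 24 mm wide, along y from -210 to +110 mm at x = -45 mm, its flat top 136 mm above the shelf. Only the stop stands higher. A thin post carries the rail at y = -203.
- notch (a point): Middle of the detent notch, a 14 mm long gap in the rail's top plate, level with the rail's flat top, at (-45, 0, 136) mm in the frame, above the front middle of the bin. Axes as the frame's: x from the bin's front into the frame, y along the rail from the stop's parked end towards the notch, z up.
- bin_rim (a point): Middle of the top edge of the blue bin's outer front face, moving with it. Front: flat, 150 mm wide, 100 high, 5 thick; bin 90 deep, sides 95 high in front, 67 behind. Axes: x inward, y along the hinge, z up the front. The level hinge is the front's lower edge, 100 mm below this point, 12 mm above the shelf. Shut, the front is upright 15 mm on the -x side of the rail's centre line, its rim 8 mm below the rail.
- bin (a joint): Tilt of the bin in rad: 0 = fully shut against its stop, grows as its top leans out to the front (-x), at most 0.6; starts at 0.25 to 0.5. A stiff hinge keeps it wherever it is left; 1 to 2 N at the rim move it.
- stop_push (a point): Middle of the flat -y face of the grey stop's thumb wall, on the rail's centre line, 26 mm above the rail top; face 34 mm wide, from 2 to 44 mm above the rail. Push here along +y. Stop: 38 mm along y, 40 wide, 26 high; plunger 19 mm along +y from here. Its 30 mm wide tongue hangs in front of the rail to 48 mm below its top, 5 mm before the shut bin's face; it catches on a bin that leans out.
- stop (a joint): Place of the stop on the rail in m, growing along +y: 0.150 at the notch; starts at 0 to 0.050, beside the bin; ends at 0 and 0.215, so it can be pushed past the notch. It slides with about 3 N; the force dips as the plunger drops in, then about 12 N are needed to push it out again. It stays where it is left.
- plunger (a joint): Drop of the spring plunger in the stop in m, positive downwards: 0 while its ball rides on the rail's flat top, about 0.0045 when dropped into the notch, negative when its knob is pulled up. The black knob on top of the stop (17 mm across, 12 high) moves with it; its top is 45 mm above the rail's top while riding.
- bauble: A bystander: silver glass bauble with a flat foot, 68 mm across, 88 mm high. Origin at the centre of its underside. It may stand in front of or beside the frame.
- figurine: A bystander: white ceramic cat figurine, 52 mm across the base, 98 mm high. Origin at the centre of its underside. It may stand in front of or beside the frame.
- doorknob: A bystander: black plastic spare doorknob standing on its rose, 52 mm across, 60 mm high. Origin at the centre of its underside. It may stand in front of or beside the frame.
- shoe_spoon: A bystander: flat steel shoe spoon, 233 mm long along its x, 52 mm wide, 9 mm high, behind the frame. Origin at the middle of its underside.

How it is judged:
On the way, in this order (a step that is already met when the one before it is completed fails the run):
1. the bin is pushed shut (value of joint bin below 0.04 rad), for 0.2 s.
2. with the bin shut, the stop is pushed along until its plunger drops into the notch (value of joint bin below 0.04 rad and value of joint stop between 0.145 and 0.155 m and value of joint plunger above 0.002 m), for 0.3 s.
At the end, for the whole second after the job is handed in: The bin is shut (within 0.04 rad), the stop is at the notch (within 5 mm), its plunger has dropped more than 2 mm into the notch, and the stop is at rest (all of step 2 and velocity of joint stop between -0.01 and 0.01 m/s); the robot touches nothing.
It fails at once if the plunger knob was pulled up (more than 3 mm above where it rides on the rail) (value of joint plunger below -0.003 m).
It fails at once if the silver glass bauble was lifted, or shifted by more than 20 mm (distance of bauble from where it was at the start of the episode above 0.02 m).
It fails at once if the ceramic figurine was lifted, or shifted by more than 20 mm (distance of figurine from where it was at the start of the episode above 0.02 m).
It fails at once if the spare doorknob was lifted, or shifted by more than 20 mm (distance of doorknob from where it was at the start of the episode above 0.02 m).
It fails at once if the shoe spoon was lifted, or shifted by more than 20 mm (distance of shoe_spoon from where it was at the start of the episode above 0.02 m).
It also fails if it takes over 51 s, if anything falls off the work surface, if the arm or the gripper's body presses on something with over 40 N, if the wrist force passes 120 N, or if a joint passes its speed limit or range.

ROBOT

A 6-joint arm with a two-finger parallel gripper is mounted at the origin on the work surface. World frame = base frame: x ahead of the robot, y to its left, z up, the work surface at z = 0. Lengths are in m, angles in rad, forces in N, time in s.
With the tool pointing down it reaches from about 0.325 to 0.9 m from the base axis. Payload 6.1 kg.
Tool frame: the origin (TCP) lies midway between the tips of the shut fingers; the grasp point (between the pads) lies 19 mm behind it; z points along the fingers, y is the line along which they close (so a half turn about z gives the same grasp; the last joint's range is limited). The gripper opens to 87 mm and grips with 3 to 60 N. Pads are 19 mm wide; open, the fingers measure 117 mm over their backs; the gripper's body (75 mm by 190 mm) begins 51 mm behind the grasp point.
Start: joints at [1.117, 0.22, 1.526, -0, 1.395, -0.126], TCP at [0.201, 0.592, 0.223] pointing down, gripper open.
Joint ranges: [-2.98, 2.98], [-0.91, 2.08], [0.09, 2.57], [-1.24, 4.39], [0.2, 2.65], [-2.68, 2.68]. Speed limits (rad/s): [2.57, 2.57, 3.01, 3.14, 3.14, 3.14].

INTERFACE

Orientations are given as a unit quaternion [x, y, z, w].
In Python, from workcell import * gives the robot as it stands.
- The arm moves only by the tool send_rows, never from a script. Its arguments are lists of equal length, an entry for each row: "hand": the gripper's target within -1 to 1 (shut at 1, half-way at 0, fully open at -1); "translation": the shift along the tool's x, y, z in cm, a list of three; "twist": the turn, a rotation vector about the tool's x, y, z in degrees, a list of three. A call has 1 to 20 rows; each row is the pose to reach, as a shift and turn from the pose commanded when the call began, along the tool's axes at that moment; what a row does not reach only later rows make up. A row lasts 1/10 s, in which the tool goes at most 50 mm and 8.59 degrees, less where a joint would pass 70% of its speed; a pose out of reach is approached as far as the arm can. A call with a gripper value outside its range is refused whole. The fingers move at their own pace and stop on an object; "squeeze" is the grip in N (left out, the last holds). Time passes only in rows, so rows that repeat a pose let the fingers close. It gives the time, the measured TCP pose, the force and the opening at its end, in the units of the state.
- observe(): the state, without advancing time (a new reading comes with each control period).
- camera(name): name is "scene" or "top" or "wrist"; returns a dict with "img" (400x640x3 uint8, red, green, blue), "z_map" (400x640 float32, m along the optical axis (not along the pixel's ray), 0 where there is no reading), "fx", "fy", "cx", "cy" (pixels), "T" (4x4, takes a point from camera to world coordinates); the wrist camera has in their place "T_tool_cam" (4x4, takes a point from camera to tool coordinates, whose origin is the TCP and whose axes are the flange's). Camera axes: x right, y down, z forward; pixel columns grow to the right and rows downward; lengths in m; the calibration is good to about 2 mm. A picture is of the moment at which its call begins: read the wrist's pose just before it.
- hand_in(): hands the job in, once; it reports no verdict.
Trained networks look in a picture, given as the dict that the camera call returned (one of the last four; its "shot" number tells which), for a name from the list of things; names that differ only in an ending like _2 or _b are one class to them, and where a whole thing is asked for, a point or a joint stands for the part that bears it (a point fixed in the world has none). Each returns a list of dicts, best first, with "confidence" (0 to 1); they miss things now and then, are a little off and sometimes report something else, mostly with a low value. They report only what shows in the picture. A call takes as long as a camera call.
- recognise(picture, target): "bbox" ([left, top, right, bottom] in pixels, round what is visible of it).
- spot_point(picture, target): "uv" ([column, row] in pixels: a listed point, or the origin of a listed thing).
The state is a dict: "clock": time; "qpos": joint angles; "qd": joint speeds; "effort": joint torques, N m; "eef_pos": TCP position; "eef_rot": TCP orientation; "contact_force": force on the tool from outside, world axes, zero at the start; "wrist_torque": the same for the moment, N m; "finger_gap": finger opening in m.
Only numpy, scipy, OpenCV 4.12 (cv2) and the standard library are available. Lean on these libraries where they do the work, as an engineer would, in place of code of your own. Each camera call takes 0.05 s, during which the arm holds its last target. There are 200 camera calls.

## Working session

There is one attempt and no reset: what is moved stays moved. The work goes in short steps, Python scripts to look and compute and a tool call to move; the robot and the scene stay as the last step left them, time stands still between calls to the robot, and variables do not carry over. Pictures are saved under pics/ and viewed, on a budget of 10 in all, crops included, one or two more only if the job needs it, and the job is handed in when it is done.

Besides the shell and the picture viewer there is one more tool, called after "Emit:" as name(argument=value, ...) on one line, values as JSON. send_rows: Moves the arm, as the interface text tells. Its arguments: {"type":"object","properties":{"hand":{"type":"array"},"translation":{"type":"array"},"twist":{"type":"array"},"squeeze":{"type":"number"}},"required":["hand","translation","twist"]}

```bash
mkdir -p pics; cat > h.py <<'E'
from workcell import *
import numpy as np, cv2
from scipy.spatial.transform import Rotation as R
np.set_printoptions(precision=4,suppress=True)
def T_of(c,s=None):
    if 'T' in c: return np.array(c['T'])
    M=np.eye(4); M[:3,:3]=R.from_quat(s['eef_rot']).as_matrix(); M[:3,3]=s['eef_pos']
    return M@np.array(c['T_tool_cam'])
def cloud(c,s=None):
    z=c['z_map']; v,u=np.mgrid[:z.shape[0],:z.shape[1]]
    P=np.stack([(u-c['cx'])/c['fx']*z,(v-c['cy'])/c['fy']*z,z],-1)
    T=T_of(c,s); W=P@T[:3,:3].T+T[:3,3]; W[z==0]=np.nan; return W
def at(W,uv,r=2):
    u,v=map(int,np.round(uv)); return np.nanmedian(W[max(v-r,0):v+r+1,max(u-r,0):u+r+1].reshape(-1,3),0)
E
python3 - <<'E'
from h import *
s=observe(); print(s)
ims=[]
for n in ('scene','top'):
    c=camera(n); W=cloud(c); ims.append(c['img'])
    print(n,c['fx'],c['T'])
    for t in ('frame','notch','bin_rim','stop_push','bauble','figurine','doorknob','shoe_spoon'):
        r=spot_point(c,t)[:1]
        for d in r: print(t,np.array(d['uv']),round(d['confidence'],2),at(W,d['uv']))
    cv2.imwrite(f'pics/{n}0.png',c['img'][:,:,::-1])
    np.save(f'{n}0.npy',W)
E
```

```text
{'clock': 0.0, 'qpos': array([ 1.1169,  0.2212,  1.5277,  0.    ,  1.3947, -0.1261]), 'qd': array([-0.0005, -0.001 , -0.0015,  0.0019,  0.0003,  0.0015]), 'effort': array([ -0.0019, -49.4623, -38.7368,   0.07  ,   0.0571,  -0.0001]), 'eef_pos': array([0.2009, 0.5911, 0.2214]), 'eef_rot': array([ 0.1632,  0.9866, -0.0009, -0.0003]), 'contact_force': array([-0.018 , -0.4023, -0.6414]), 'wrist_torque': array([-0.0124,  0.0011,  0.0359]), 'finger_gap': 0.08707205925156854}
scene 428.17158682722396 [[-0.3723  0.7944 -0.4798  1.0391]
 [ 0.9281  0.3226 -0.1859  0.2515]
 [ 0.0071 -0.5145 -0.8574  0.9243]
 [ 0.      0.      0.      1.    ]]
frame [294.9 237.3] 0.63 [0.6876 0.0682 0.1162]
notch [298.  193.5] 0.56 [0.5947 0.0357 0.1284]
bin_rim [303.4 178.4] 0.66 [ 0.4734 -0.0018  0.0036]
stop_push [229.4 172.6] 0.59 [ 0.6258 -0.1086  0.1699]
bauble [359.6 172.6] 0.64 [0.4338 0.1326 0.0448]
figurine [374.1 250.5] 0.96 [0.6223 0.2292 0.0488]
doorknob [274.1 167. ] 0.75 [ 0.4773 -0.0866  0.0103]
shoe_spoon [283.6 286.1] 0.57 [0.7603 0.0685 0.0036]
top 380.51558792552856 [[ 0.0628 -0.9761  0.2083  0.4291]
 [-0.998  -0.0606  0.0169  0.0809]
 [-0.0038 -0.2089 -0.9779  0.8969]
 [ 0.      0.      0.      1.    ]]
frame [338.2 200.9] 0.64 [0.6267 0.0413 0.0386]
notch [339.  206.5] 0.96 [0.5955 0.0426 0.1297]
bin_rim [344.9 237. ] 0.82 [0.5468 0.0203 0.0006]
stop_push [417.3 198.2] 0.82 [ 0.6116 -0.1089  0.1686]
bauble [257.7 205.8] 0.71 [0.5952 0.2178 0.0773]
shoe_spoon [326.4 150.2] 0.88 [0.7625 0.0756 0.0036]
```

View pics/scene0.png

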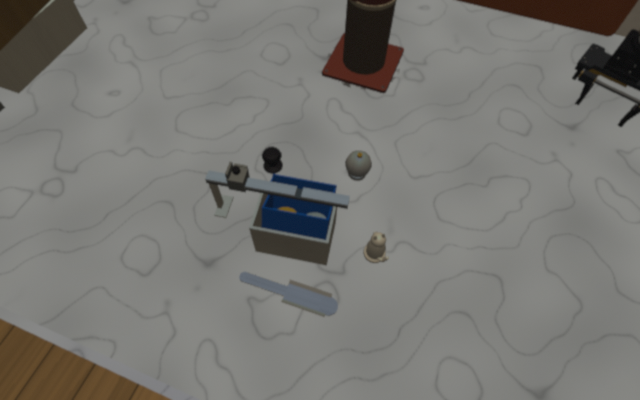

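View pics/top0.png

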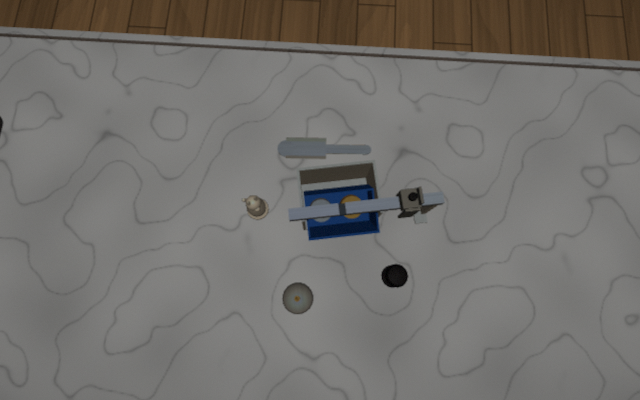

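The scene view shows the rail from about (208,178) to (348,201), the stop at (237,176), the doorknob at (272,158), the bauble at (358,165), the figurine at (376,246) and the bin leaning towards the robot. The top view agrees. Next I fit the rail from depth.

```bash
python3 - <<'E'
from h import *
for n in ('scene','top'):
    W=np.load(n+'0.npy').reshape(-1,3)
    box=(W[:,0]>.4)&(W[:,0]<.8)&(W[:,1]>-.3)&(W[:,1]<.25)
    P=W[box&(W[:,2]>.125)&(W[:,2]<.146)]
    l=cv2.fitLine(P[:,:2].astype(np.float32),cv2.DIST_HUBER,0,.01,.01).ravel()
    d=l[:2]*np.sign(l[1]); c=l[2:]; nrm=np.array([d[1],-d[0]])
    P=P[abs((P[:,:2]-c)@nrm)<.02]
    t=(P[:,:2]-c)@d; w=(P[:,:2]-c)@nrm
    print(n,len(P),'dir',d,'c',c,'ang',np.degrees(np.arctan2(d[1],d[0])),'t',np.percentile(t,[0,1,99,100]),'w',np.percentile(w,[2,98]),'z',np.median(P[:,2]))
    O=c+d*(np.percentile(t,99.5)-.110); print(' notch est (from + end)',O,' from - end',c+d*(np.percentile(t,.5)+.21), 'gaps',np.where(np.histogram(t,bins=np.arange(-.2,.2,.005))[0]==0)[0]*.005-.2)
    S=W[box&(W[:,2]>.15)&(W[:,2]<.2)]
    ts=(S[:,:2]-O)@d; ws=(S[:,:2]-O)@nrm
    print(' stop y',np.percentile(ts,[1,50,99]),'x',np.percentile(ws,[1,50,99]),'zmax',S[:,2].max(),len(S))
    # objects
    for nm,xy in dict(bauble=(.44,.13),fig=(.62,.215),knob=(.48,-.08)).items():
        Q=W[(np.hypot(W[:,0]-xy[0],W[:,1]-xy[1])<.07)&(W[:,2]>.02)]
        if len(Q):
          f=np.c_[(Q[:,:2]-O)@nrm,(Q[:,:2]-O)@d]
          print(' ',nm,'world',np.median(Q,0),'railframe x,y',f.min(0),f.max(0),'z',Q[:,2].max())
    fx=(W[:,:2]-O)@nrm; fy=(W[:,:2]-O)@d
    B=(fx>-.09)&(fx<-.016)&(abs(fy)<.08)&(W[:,2]>.05)&(W[:,2]<.13)
    if B.sum(): 
        i=B.nonzero()[0]; print(' bin pts',B.sum(),'x',np.percentile(fx[i],[1,5,50]),'y',fy[i].min(),fy[i].max(),'z',np.percentile(W[i,2],[50,90,99]))
E
```

```text
scene 1580 dir [-0.1861  0.9825] c [ 0.6041 -0.012 ] ang 100.72636 t [-0.1603 -0.1574  0.1571  0.1598] w [-0.016   0.0142] z 0.13609337702633567
 notch est (from + end) [0.5951 0.0359]  from - end [0.5946 0.0385] gaps [-0.2   -0.195 -0.19  -0.185 -0.18  -0.175 -0.17   0.16   0.165  0.17
  0.175  0.18   0.185  0.19 ]
 stop y [-0.153  -0.1331 -0.1157] x [-0.0301 -0.0001  0.0157] zmax 0.1838240351028675 417
  bauble world [0.4197 0.1208 0.0626] railframe x,y [-0.2008  0.0825] [-0.1351  0.149 ] z 0.08995922268148326
  fig world [0.6168 0.232  0.0557] railframe x,y [0.0302 0.1679] [0.0714 0.2194] z 0.10039917423770839
  knob world [ 0.4741 -0.0915  0.0571] railframe x,y [-0.1705 -0.1279] [-0.1223 -0.0796] z 0.06319326505891698
 bin pts 630 x [-0.0575 -0.056  -0.0491] y -0.07345927319940103 0.07667872980372212 z [0.0982 0.1062 0.1093]
top 1648 dir [-0.1692  0.9856] c [0.5957 0.0013] ang 99.7441 t [-0.1746 -0.1718  0.1424  0.1451] w [-0.0111  0.013 ] z 0.1359416261475127
 notch est (from + end) [0.59   0.0345]  from - end [0.5894 0.0378] gaps [-0.2   -0.195 -0.19  -0.185 -0.18  -0.125 -0.12  -0.115 -0.11  -0.105
 -0.1   -0.095  0.15   0.155  0.16   0.165  0.17   0.175  0.18   0.185
  0.19 ]
 stop y [-0.1526 -0.133  -0.115 ] x [-0.0242 -0.0024  0.0211] zmax 0.1829714112296792 515
  bauble world [0.4054 0.117  0.0652] railframe x,y [-0.2012  0.0802] [-0.1351  0.147 ] z 0.09035534580702798
  fig world [0.5988 0.2257 0.0765] railframe x,y [0.0266 0.1686] [0.0705 0.2219] z 0.09932434311545268
  knob world [ 0.4661 -0.0925  0.0569] railframe x,y [-0.1681 -0.131 ] [-0.119  -0.0812] z 0.06288236344184472
 bin pts 748 x [-0.0526 -0.0517 -0.0393] y -0.07368946485949238 0.07648383996817223 z [0.0923 0.1065 0.1133]
```

```bash
cat >> h.py <<'E'
N0=np.array([.593,.036]); YAW=np.radians(100.3)
d=np.array([np.cos(YAW),np.sin(YAW)]); nrm=np.array([d[1],-d[0]])
def railw(x,y,z): return np.r_[N0+nrm*x+d*y,z]
def rail(p): q=np.asarray(p)[:2]-N0; return np.r_[q@nrm,q@d,p[2]]
RT=R.from_matrix(np.c_[np.r_[d,0],np.r_[nrm,0],[0,0,-1.]])
def to(x,y,z):
    s=observe(); r0=R.from_quat(s['eef_rot'])
    print('t',s['clock'],'rail now',rail(s['eef_pos']),'F',s['contact_force'])
    print('cm',r0.inv().apply(railw(x,y,z)-s['eef_pos'])*100,'rot',(r0.inv()*RT).as_rotvec(degrees=True))
E
python3 -c "
from h import *
print(np.linalg.det(RT.as_matrix()),railw(-.1,.01,.22)); to(-.1,.01,.22)"
```

```text
1.0 [0.4928 0.028  0.22  ]
t 0.9 rail now [-0.2861  0.6168  0.2226] F [ 0.5546 -0.0162 -0.932 ]
cm [-45.7538 -43.9884   0.2581] rot [ 0.0033  0.002  60.9208]
```

Emit:
send_rows(hand=[1, 1, 1, 1, 1, 1, 1, 1, 1, 1, 1, 1, 1, 1, 1, 1, 1, 1], translation=[[-45.8, -44, 0], [-45.8, -44, 0], [-45.8, -44, 0], [-45.8, -44, 0], [-45.8, -44, 0], [-45.8, -44, 0], [-45.8, -44, 0], [-45.8, -44, 0], [-45.8, -44, 0], [-45.8, -44, 0], [-45.8, -44, 0], [-45.8, -44, 0], [-45.8, -44, 0], [-45.8, -44, 0], [-45.8, -44, 0], [-45.8, -44, 0], [-45.8, -44, 0], [-45.8, -44, 0]], twist=[[0, 0, 61], [0, 0, 61], [0, 0, 61], [0, 0, 61], [0, 0, 61], [0, 0, 61], [0, 0, 61], [0, 0, 61], [0, 0, 61], [0, 0, 61], [0, 0, 61], [0, 0, 61], [0, 0, 61], [0, 0, 61], [0, 0, 61], [0, 0, 61], [0, 0, 61], [0, 0, 61]])

```text
clock: 2.7
eef_pos: [0.4929, 0.0288, 0.2226]
eef_rot: [0.641, 0.768, 0.0, 0.0]
contact_force: [0.4, -0.9, 0.0]
finger_gap: 0.0006
```

```bash
python3 - <<'E'
from h import *
to(-.1,.01,.09)
s=observe(); c=camera('wrist'); W=cloud(c,s).reshape(-1,3); cv2.imwrite('pics/w1.png',c['img'][:,:,::-1])
P=W[(W[:,2]>.128)&(W[:,2]<.142)]; f=np.array([rail(p) for p in P]); m=abs(f[:,0])<.03; f=f[m]
l=cv2.fitLine(f[:,:2].astype(np.float32),cv2.DIST_HUBER,0,.01,.01).ravel(); print(len(f),'rail dir err deg',np.degrees(np.arctan(l[0]/l[1])),'x',np.percentile(f[:,0],[2,50,98]),'y',np.percentile(f[:,1],[0,100]),np.median(f[:,2]))
f=np.array([rail(p) for p in W[W[:,2]<.115]]); m=(abs(f[:,1])<.06)&(f[:,2]>.1)&(f[:,0]<-.014); f=f[m]
if len(f): print('rim',np.percentile(f[:,0],[1,10,50]),f[:,2].max())
E
```

```text
t 2.7 rail now [-0.0998  0.0108  0.2226] F [ 0.358  -0.9459  0.0275]
cm [-0.0785 -0.0229 13.2641] rot [0.0128 0.0002 0.0248]
5031 rail dir err deg -1.4476081 x [-0.0153 -0.0039  0.0084] y [-0.0382  0.1111] 0.13578359613569618
rim [-0.0573 -0.0567 -0.0543] 0.10746387199177071
```

View pics/w1.png

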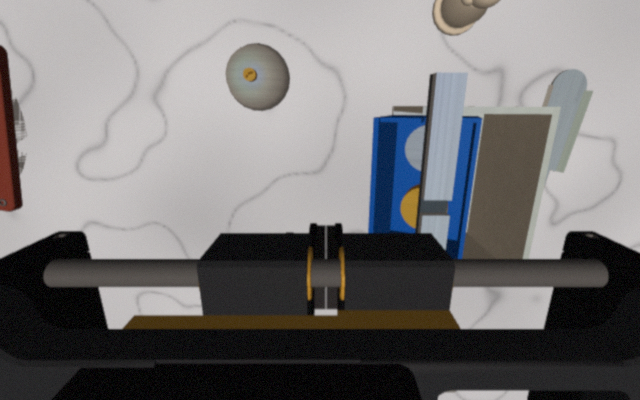

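The wrist view shows the rail at columns 425–465 with the notch gap at (435,207), the leaning bin left of it, the bauble at (257,77) and the wide finger blocks at rows 235–310. Before going down I'll check the finger geometry in the tool frame.

```bash
python3 - <<'E'
from h import *
c=camera('wrist'); z=c['z_map']; c2=dict(c); c2['T']=c['T_tool_cam']; W=cloud(c2)
print(np.array(c['T_tool_cam']))
g=W[(W[...,2]<.03)&(W[...,2]>-.2)]
for a in np.arange(-.14,.02,.01):
    q=g[(g[:,2]>=a)&(g[:,2]<a+.01)]
    if len(q)>5: print(round(a,3),len(q),q[:,:2].min(0),q[:,:2].max(0))
E
```

```text
[[-0.0004 -0.9608 -0.2774  0.0762]
 [ 1.     -0.0007  0.0009 -0.0004]
 [-0.001  -0.2774  0.9608 -0.1619]
 [ 0.      0.      0.      1.    ]]
-0.13 686 [ 0.0255 -0.0489] [0.0278 0.0167]
-0.12 27154 [ 0.0135 -0.0702] [0.0341 0.067 ]
-0.11 19078 [ 0.0041 -0.0747] [0.0381 0.0705]
-0.1 18939 [-0.0103 -0.086 ] [0.0389 0.0823]
-0.09 18180 [-0.0228 -0.0871] [0.0387 0.0871]
-0.08 5636 [-0.0351 -0.0876] [0.0387 0.0866]
-0.07 97 [-0.0354 -0.0813] [0.036  0.0807]
-0.06 68 [-0.0107 -0.0053] [0.0073 0.0048]
-0.05 512 [-0.0096 -0.0058] [0.0122 0.0053]
-0.04 224 [ 0.009  -0.0072] [0.0117 0.0067]
-0.03 320 [ 0.0036 -0.008 ] [0.0121 0.0077]
-0.02 257 [ 0.009  -0.0091] [0.0119 0.0087]
-0.01 227 [ 0.0091 -0.0093] [0.0117 0.0088]
0.0 12 [ 0.0091 -0.008 ] [0.0111 0.007 ]
```

```bash
sed -i 's/N0=np.array(.*; YAW=.*/N0=np.array([.591,.0357]); YAW=np.radians(100.6)/' h.py; python3 -c "
from h import *
to(-.1,.01,.09)"
```

```text
t 2.8 rail now [-0.0976  0.011   0.2227] F [ 0.0006  0.3822 -0.3932]
cm [-0.0976 -0.2396 13.2677] rot [ 0.0166  0.0019 -0.2945]
```

Emit:
send_rows(hand=[1, 1, 1, 1, 1, 1, 1, 1, 1, 1, 1, 1, 1, 1, 1, 1], translation=[[0, 0, 4], [0, 0, 8], [0, 0, 12], [0, 0, 13.1], [0, 1, 13.1], [0, 2, 13.1], [0, 2.5, 13.1], [0, 3, 13.1], [0, 3.5, 13.1], [0, 4, 13.1], [0, 4.5, 13.1], [0, 5, 13.1], [0, 5.5, 13.1], [0, 5.8, 13.1], [0, 6, 13.1], [0, 6, 13.1]], twist=[[0, 0, 0], [0, 0, 0], [0, 0, 0], [0, 0, 0], [0, 0, 0], [0, 0, 0], [0, 0, 0], [0, 0, 0], [0, 0, 0], [0, 0, 0], [0, 0, 0], [0, 0, 0], [0, 0, 0], [0, 0, 0], [0, 0, 0], [0, 0, 0]])

```text
clock: 4.4
eef_pos: [0.5525, 0.0384, 0.0915]
eef_rot: [0.641, 0.767, 0.0, 0.0]
contact_force: [0.1, 0.4, -0.5]
finger_gap: 0.0007
```

```bash
cat > rim.py <<'E'
from h import *
s=observe(); print('t',s['clock'],'tcp',rail(s['eef_pos']),'F',s['contact_force'])
c=camera('top'); W=cloud(c).reshape(-1,3); q=W[:,:2]-N0; f=np.c_[q@nrm,q@d,W[:,2]]
m=(abs(f[:,1])<.07)&((f[:,1]<-.02)|(f[:,1]>.035))&(f[:,2]>.09)&(f[:,2]<.118)&(f[:,0]<-.005)&(f[:,0]>-.08)
print('rim x',np.percentile(f[m,0],[1,5,20,50]),m.sum(),'zmax',f[m,2].max())
cv2.imwrite('pics/%d.png'%c['shot'],cv2.resize(c['img'][140:300,220:460,::-1],None,fx=3,fy=3)); print(c['shot'])
E
python3 rim.py
```

```text
t 4.4 tcp [-0.0374  0.0097  0.0915] F [ 0.0914  0.3633 -0.4749]
rim x [-0.0264 -0.0261 -0.0256 -0.0243] 22 zmax 0.11409796593369415
5
```

Emit:
send_rows(hand=[1, 1, 1, 1, 1, 1], translation=[[0, 0.3, 0], [0, 0.6, 0], [0, 0.8, 0], [0, 0.9, 0], [0, 1.0, 0], [0, 1.0, 0]], twist=[[0, 0, 0], [0, 0, 0], [0, 0, 0], [0, 0, 0], [0, 0, 0], [0, 0, 0]])

```text
clock: 5.05
eef_pos: [0.5621, 0.0401, 0.0915]
eef_rot: [0.641, 0.767, -0.0, 0.0]
contact_force: [0.6, 0.7, 0.1]
finger_gap: 0.0006
```

```bash
python3 rim.py
```

```text
t 5.05 tcp [-0.0276  0.0096  0.0915] F [0.5766 0.6556 0.0929]
rim x [-0.0166 -0.0164 -0.0161 -0.0153] 30 zmax 0.11563612422219038
6
```

Emit:
send_rows(hand=[1, 1, 1], translation=[[0, 0.1, 0], [0, 0.2, 0], [0, 0.2, 0]], twist=[[0, 0, 0], [0, 0, 0], [0, 0, 0]])

```text
clock: 5.4
eef_pos: [0.5625, 0.0402, 0.0913]
eef_rot: [0.641, 0.767, -0.001, -0.001]
contact_force: [-7.9, -1.7, 4.4]
finger_gap: 0.0004
```

Emit:
send_rows(hand=[1, 1], translation=[[0, 0.1, 0], [0, 0.1, 0]], twist=[[0, 0, 0], [0, 0, 0]])

```text
clock: 5.6
eef_pos: [0.5625, 0.0402, 0.0913]
eef_rot: [0.641, 0.767, -0.002, -0.002]
contact_force: [-11.6, -2.1, 7.9]
finger_gap: 0.0004
```

The bin met a solid stop at 8–12 N. I'll back off, lift and move beyond the stop.

Emit:
send_rows(hand=[1, 1, 1, 1, 1, 1, 1, 1, 1, 1, 1], translation=[[0, -2, 0], [0, -4, 0], [0, -5, -4], [0, -5, -8], [0, -5, -13], [-5, -4, -13], [-10, -2, -13], [-14, 0, -13], [-18, 2.5, -13], [-21.5, 2.5, -13], [-21.5, 2.5, -13]], twist=[[0, 0, 0], [0, 0, 0], [0, 0, 0], [0, 0, 0], [0, 0, 0], [0, 0, 0], [0, 0, 0], [0, 0, 0], [0, 0, 0], [0, 0, 0], [0, 0, 0]])

```text
clock: 6.7
eef_pos: [0.6283, -0.1711, 0.2207]
eef_rot: [0.643, 0.766, -0.001, 0.0]
contact_force: [-0.5, 0.7, 0.4]
finger_gap: 0.0004
```

```bash
python3 - <<'E'
from h import *
to(0,-.2,.145)
s=observe()
for n in ('scene','wrist'):
    c=camera(n); W=cloud(c,s); r=spot_point(c,'stop_push')
    for e in r[:2]: print(n,e,rail(at(W,e['uv'])))
    w=W.reshape(-1,3); q=w[:,:2]-N0; f=np.c_[q@nrm,q@d,w[:,2]]
    m=(abs(f[:,0])<.03)&(f[:,1]<-.05)&(f[:,1]>-.17)&(f[:,2]>.145)&(f[:,2]<.19)
    if m.sum(): print(' stop',m.sum(),np.percentile(f[m],[1,50,99],axis=0))
    m=(abs(f[:,0])<.03)&(f[:,1]<.13)&(abs(f[:,2]-.136)<.004)
    print(' rail x',np.percentile(f[m,0],[2,50,98]),'y',np.percentile(f[m,1],[.5,99.5]))
    m=(abs(f[:,1])<.06)&(f[:,2]>.09)&(f[:,2]<.118)&(f[:,0]<-.005)&(f[:,0]>-.08)
    print(' rim',m.sum(), np.percentile(f[m,0],[1,5,20,50]) if m.sum() else '')
    cv2.imwrite(f'pics/{n}2.png',c['img'][:,:,::-1])
E
```

```text
t 6.7 rail now [-0.0013 -0.2101  0.2207] F [-0.4866  0.6851  0.3769]
cm [1.0238 0.1249 7.571 ] rot [-0.0245  0.0817 -0.6172]
 stop 455 [[-0.0254 -0.1537  0.146 ]
 [ 0.0048 -0.1337  0.163 ]
 [ 0.0203 -0.1162  0.1826]]
 rail x [-0.0121  0.0018  0.0157] y [-0.2077  0.1091]
 rim 0 
wrist {'uv': [319.5, 139.0], 'confidence': 0.65} [-0.0046 -0.1556  0.1794]
 stop 3586 [[-0.0278 -0.1577  0.1596]
 [-0.0044 -0.1389  0.1617]
 [ 0.0168 -0.1207  0.1809]]
 rail x [-0.0139 -0.0023  0.0092] y [-0.212  -0.0616]
 rim 34 [-0.0176 -0.0176 -0.0175 -0.0163]
```

View pics/wrist2.png

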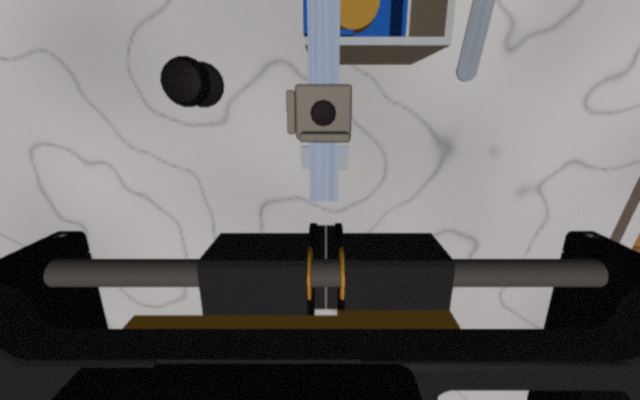

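The wrist view shows the fingers in line with the rail (columns 308–340), the stop with its knob at (323,112), and the bin shut beneath the rail's edge. Now I go down behind the thumb wall and start pushing.

Emit:
send_rows(hand=[1, 1, 1, 1, 1, 1, 1, 1, 1, 1, 1, 1, 1, 1, 1, 1], translation=[[0, 0, 4], [0, 0, 7.4], [0, 0, 7.4], [1.5, 0, 7.4], [3, 0, 7.4], [4, 0, 7.4], [5, 0, 7.4], [6, 0, 7.4], [7, 0, 7.4], [8, 0, 7.4], [9, 0, 7.4], [10, 0, 7.4], [11, 0, 7.4], [11.6, 0, 7.4], [12, 0, 7.4], [12, 0, 7.4]], twist=[[0, 0, 0], [0, 0, 0], [0, 0, 0], [0, 0, 0], [0, 0, 0], [0, 0, 0], [0, 0, 0], [0, 0, 0], [0, 0, 0], [0, 0, 0], [0, 0, 0], [0, 0, 0], [0, 0, 0], [0, 0, 0], [0, 0, 0], [0, 0, 0]])

```text
clock: 8.5
eef_pos: [0.6064, -0.0475, 0.148]
eef_rot: [0.641, 0.767, 0.0, -0.0]
contact_force: [0.4, -0.2, 0.5]
finger_gap: 0.0006
```

```bash
cat > st.py <<'E'
from h import *
s=observe(); print('t',s['clock'],'tcp',rail(s['eef_pos']),'F',s['contact_force'])
for n in ('scene','top'):
    c=camera(n); w=cloud(c).reshape(-1,3); q=w[:,:2]-N0; f=np.c_[q@nrm,q@d,w[:,2]]
    e=np.percentile(f[(abs(f[:,0])<.013)&(abs(f[:,2]-.136)<.004)&(f[:,1]<.13),1],99.7)
    y0=rail(s['eef_pos'])[1]
    m=(abs(f[:,0])<.018)&(f[:,1]>y0+.005)&(f[:,1]<y0+.08)&(f[:,2]>.150)&(f[:,2]<.166)
    k=(abs(f[:,0])<.018)&(f[:,1]>y0+.005)&(f[:,1]<y0+.08)&(f[:,2]>.170)&(f[:,2]<.19)
    print(n,'rail end',e,'stop +y edge',np.percentile(f[m,1],98) if m.sum() else None,m.sum(),'knob', f[k].max(0) if k.sum() else None)
    cv2.imwrite(f'pics/{n}_{c["shot"]}.png',cv2.resize(c['img'][120:300,180:460,::-1],None,fx=2.8,fy=2.8)); print(c['shot'])
E
python3 st.py
```

```text
t 8.5 tcp [-0.0001 -0.0846  0.148 ] F [ 0.4365 -0.2296  0.5497]
scene rail end 0.10988249431702803 stop +y edge -0.036065998804733296 171 knob [ 0.0145 -0.047   0.1871]
9
top rail end 0.11000392674119726 stop +y edge -0.03566870671847819 101 knob None
10
```

Emit:
send_rows(hand=[1, 1, 1, 1, 1, 1, 1], translation=[[1, 0, 0], [2, 0, 0], [3, 0, 0], [3.7, 0, 0], [4.2, 0, 0], [4.5, 0, 0], [4.5, 0, 0]], twist=[[0, 0, 0], [0, 0, 0], [0, 0, 0], [0, 0, 0], [0, 0, 0], [0, 0, 0], [0, 0, 0]])

```text
clock: 9.3
eef_pos: [0.5979, -0.0031, 0.147]
eef_rot: [0.641, 0.767, 0.0, -0.001]
contact_force: [0.3, 0.0, 0.6]
finger_gap: 0.0003
```

```bash
python3 st.py
```

```text
t 9.3 tcp [-0.0003 -0.0394  0.147 ] F [0.2604 0.0109 0.6084]
scene rail end 0.10984171397328268 stop +y edge 0.009249931628399754 152 knob [ 0.0175 -0.0013  0.1843]
11
top rail end 0.11013420529585465 stop +y edge None 0 knob None
12
```

Emit:
send_rows(hand=[1, 1, 1], translation=[[0.2, 0, 0], [0.4, 0, 0], [0.5, 0, 0]], twist=[[0, 0, 0], [0, 0, 0], [0, 0, 0]])

```text
clock: 9.7
eef_pos: [0.5976, 0.0007, 0.1475]
eef_rot: [0.641, 0.767, -0.0, 0.0]
contact_force: [0.6, -2.7, -0.3]
finger_gap: 0.0006
```

Emit:
send_rows(hand=[1], translation=[[0.1, 0, 0]], twist=[[0, 0, 0]])

```text
clock: 9.8
eef_pos: [0.5974, 0.0018, 0.1475]
eef_rot: [0.641, 0.767, 0.0, -0.0]
contact_force: [0.4, -2.1, -1.6]
finger_gap: 0.0003
```

Emit:
send_rows(hand=[1], translation=[[0.1, 0, 0]], twist=[[0, 0, 0]])

```text
clock: 9.9
eef_pos: [0.5972, 0.003, 0.1475]
eef_rot: [0.641, 0.767, 0.0, -0.0]
contact_force: [1.1, -1.1, -1.2]
finger_gap: 0.0004
```

```bash
python3 st.py
```

```text
t 9.9 tcp [ 0.0001 -0.0332  0.1475] F [ 1.0815 -1.1417 -1.1772]
scene rail end 0.10986409615625299 stop +y edge 0.015156965002761523 144 knob [0.0163 0.0044 0.1843]
13
top rail end 0.11016783573467964 stop +y edge None 0 knob None
14
```

Emit:
send_rows(hand=[1], translation=[[0.1, 0, 0]], twist=[[0, 0, 0]])

```text
clock: 10.1
eef_pos: [0.5971, 0.0042, 0.1476]
eef_rot: [0.641, 0.767, 0.0, -0.0]
contact_force: [0.1, -0.2, -0.9]
finger_gap: 0.0002
```

Emit:
send_rows(hand=[1], translation=[[0.1, 0, 0]], twist=[[0, 0, 0]])

```text
clock: 10.2
eef_pos: [0.5969, 0.0051, 0.1476]
eef_rot: [0.641, 0.767, 0.0, -0.0]
contact_force: [0.4, 0.1, -0.3]
finger_gap: 0.0001
```

```bash
python3 st.py
```

```text
t 10.2 tcp [ 0.0001 -0.0312  0.1476] F [ 0.3774  0.0989 -0.3096]
scene rail end 0.1098218695428447 stop +y edge 0.01950637777657026 153 knob [0.0134 0.009  0.1809]
15
top rail end 0.11009085831521452 stop +y edge 0.0013675482388569712 4 knob None
16
```

The force dipped to about 0, the knob's top fell about 3.5 mm, and the stop's edge is at 19.5 mm (19 expected), so it has dropped in. I'll retreat and check.

Emit:
send_rows(hand=[1, 1, 1, 1, 1, 1, 1, 1, 1, 1, 1, 1], translation=[[-1, 0, 0], [-3, 0, 0], [-5, 0, 0], [-6, 0, -3], [-6, 0, -7], [-6, 0, -11], [-6, 0, -14], [-10, 0, -14], [-14, 0, -14], [-17, 0, -14], [-18, 0, -14], [-18, 0, -14]], twist=[[0, 0, 0], [0, 0, 0], [0, 0, 0], [0, 0, 0], [0, 0, 0], [0, 0, 0], [0, 0, 0], [0, 0, 0], [0, 0, 0], [0, 0, 0], [0, 0, 0], [0, 0, 0]])

```text
clock: 11.5
eef_pos: [0.6286, -0.1742, 0.2871]
eef_rot: [0.642, 0.766, -0.0, -0.0]
contact_force: [-0.2, -0.3, -0.4]
finger_gap: 0.0007
```

```bash
python3 - <<'E'
from h import *
s=observe(); print('t',s['clock'],'tcp',rail(s['eef_pos']),'F',s['contact_force'])
im=[]
for n in ('scene','top','wrist'):
    c=camera(n); w=cloud(c,s).reshape(-1,3); q=w[:,:2]-N0; f=np.c_[q@nrm,q@d,w[:,2]]
    rr=(abs(f[:,0])<.02)&(abs(f[:,2]-.136)<.004); e=np.percentile(f[rr,1],[.5,99.7])
    a=(abs(f[:,0])<.022)&(abs(f[:,1])<.06)
    m=a&(f[:,2]>.152)&(f[:,2]<.166); k=a&(f[:,2]>.168)&(abs(f[:,1])<.012)
    print(n,'rail y',e,'z',np.median(f[rr,2]),'block y',np.percentile(f[m,1],[1,99]),'top z',np.median(f[m,2]),'knob',k.sum(),np.median(f[k],0),'zmax',np.percentile(f[k,2],90))
    r=(f[:,0]<-.005)&(f[:,0]>-.08)&(abs(f[:,1])<.07)&(abs(f[:,1])>.022)&(f[:,2]>.09)&(f[:,2]<.118)
    if r.sum(): print('  rim',r.sum(),np.percentile(f[r,0],[2,50]))
    x=c['img'][130:280,200:400] if n=='scene' else c['img'][140:290,240:440]
    if n!='wrist': im.append(cv2.resize(x[:,:,::-1],None,fx=2,fy=2))
cv2.imwrite('pics/end.png',np.hstack(im))
E
```

```text
t 11.5 tcp [-0.0017 -0.2133  0.2871] F [-0.1599 -0.3235 -0.3893]
scene rail y [-0.2086  0.1095] z 0.13649436888255884 block y [-0.0166  0.0195] top z 0.16228003049828488 knob 57 [0.0031 0.0017 0.1756] zmax 0.17764218833709963
top rail y [-0.2077  0.1092] z 0.13600133975640133 block y [-0.0151  0.0196] top z 0.16209699585373494 knob 60 [-0.001   0.0011  0.1763] zmax 0.1780504291336776
  rim 180 [-0.0171 -0.0155]Traceback (most recent call last):
  File "<stdin>", line 9, in <module>
    return _quantile_unchecked(
        a, q, axis, out, overwrite_input, method, keepdims, weights)
    return _ureduce(a,
                    func=_quantile_ureduce_func,
    ...<5 lines>...
                    overwrite_input=overwrite_input,
                    method=method)
    r = func(a, **kwargs)
    result = _quantile(arr,
                       quantiles=q,
    ...<2 lines>...
                       out=out,
                       weights=wgt)
    slices_having_nans = np.isnan(arr[-1, ...])
                                  ~~~^^^^^^^^^
IndexError: index -1 is out of bounds for axis 0 with size 0
```

```bash
python3 -c "
from workcell import *
print(hand_in())"
```

```text
the job is handed in; nothing more can be done
None
```

I pushed the bin shut and slid the stop along the rail until its plunger dropped into the notch. I then drew the arm well clear and handed the job in at about 11.6 s of the 51 s allowed.

**Bin:** The fingertips met a solid stop at about 8–12 N. After the arm left, the top camera put the rim about 15.5–17 mm in front of the rail's centre line, against 15 mm when fully shut. That is about 0.02 rad or less, under the 0.04 limit.

**Stop:** The push force fell from 2.7 N to about 0. In both the scene and top pictures the stop's far edge lies at 19.5 mm, where 19 mm is expected at the notch.

**Plunger:** The knob's top measured about 176–178 mm above the shelf, against 181 mm expected while riding, so it has dropped roughly 3–5 mm.

**Bystanders:** I did not measure their positions again at the end. All moves kept clear of where I first located them, and no unexpected forces showed.

**Checks that failed or disagreed:**
- My last script crashed on the wrist camera, which had no view of the stop from there. The final check picture was therefore never saved or viewed, and the end check rests on the scene and top depth maps alone.
- Early fits of the rail differed by about 5 mm and 2° between cameras. I used averages, and the final contact and drop agreed with them.

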